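# Clear the sawing board, then click its stop drum to the third stop and hold it

### The job

Set the sawing board up for the next batten. Take the cork block and wipe the loose wood chips off the dark bed, then lay the block flat back on the bench. Then take the black bar knob of the stop drum, turn it back anticlockwise (seen from above) as far as the end pin, count three clicks clockwise by feel, and finish still gripping the knob with the drum resting in that third stop; leave the batten, tape measure and spring clamp where they lie.

Things in the scene. Friction and masses are not known exactly. Their poses are not given: they have to be found in the camera images.
- jig: Sawing board, fixed: plywood base x -70..+70, y -250..+160, 18 mm thick. Origin on the bench (z = 0); x points away from the robot, y to its left, along the board. A wooden fence stands behind the bed: face at x = +42 mm, 18 mm thick, top 62 mm over the bench, y -45..+160. At the right end the stop drum, its upright axis at x 0, y -138 mm, screws reaching 80 mm out from it
- bed (a point): Dark bed of the board, 84 (x) by 220 mm (y). Origin at the centre of its upper face, 32 mm above the bench; axes as the jig's. Open at the near long side (x -42; below it a ledge of the base, 28 mm wide, 14 mm lower) and at the left end (y +110; straight down to the bench). Fence at x +42. At the right end (y -110) a stop screw reaches at most 2 mm over it, 24 mm above
- chip_0: A loose pale wood chip (wedge, 34 x 20 x 9 mm) lying on the bed, origin at the centre of its underside
- chip_1: Another wood chip, 28 x 22 x 8 mm, origin at the centre of its underside
- chip_2: Another wood chip, 40 x 15 x 9 mm, origin at the centre of its underside
- cork_block: Loose cork block, 45 (x) x 75 (y) x 26 mm (z), lying flat on the bench to the left of the board; origin at the centre of its underside. Grip it across its 45 mm
- drum_turn (a joint): Turn of the stop drum about its upright axis, rad: 0 at its end pin, growing clockwise seen from above. A spring plunger clicks in every 0.3927 rad (22.5 deg): the third click from the end pin is 1.178. It starts one or two clicks off the pin. At the fingers up to about 0.5 N m to leave a stop; past halfway the drum pulls on into the next stop and stays there
- drum: The stop drum with its black bar knob, one turning part. Origin on its upright axis, 33 mm above the bench; x along the bar. The bar is 66 mm long (x), 16 mm thick (y) and stands on a hub, from 46 to 80 mm above the origin. The drum's flat top, 68 mm across, lies at 38 mm; its eight stop screws and everything round it lie lower than that
- batten: Loose batten 44 x 200 x 38 mm behind the fence, to be left alone; origin at the centre of its underside
- tape_measure: Loose tape measure 36 x 80 x 65 mm in front of the board, to be left alone; origin at the centre of its underside
- spring_clamp: Loose black spring clamp 58 x 116 x 18 mm in front of the drum, to be left alone; origin at the centre of its underside
There are look-alikes about, which are no part of the job. Leave any pink look-alike of the cork_block alone.

How it is judged (in metres and radians):
On the way, in this order (a step that is already met when the one before it is completed fails the run):
1. the cork block, held in the fingers, is down on the bed (contact force between the fingers and cork_block above 2 N and z of cork_block in the frame of bed below 0.008 m and x of cork_block in the frame of bed between -0.06 and 0.06 m and y of cork_block in the frame of bed between -0.11 and 0.11 m), for 0.1 s.
2. all three chips are off the bed and the block is still in the fingers (contact force between the fingers and cork_block above 2 N and height (world z) of each of chip_0, chip_1, chip_2 below 0.028 m), for 0.1 s.
3. the block lies flat on the bench, let go (contact force between the fingers and cork_block below 0.1 N and height (world z) of cork_block below 0.006 m and angle between cork_block's own z axis and vertical below 0.15 rad), for 0.1 s.
4. the gripped drum is back at its end pin (value of joint drum_turn below 0.1 rad and contact force between the fingers and drum above 2 N), for 0.1 s.
At the end, for the whole second after the job is handed in: The fingers still grip the knob (more than 5 N), the drum stands still within 0.07 rad of its third stop (1.178 rad), all chips lie lower than the bed (under 28 mm above the bench), the cork block lies flat on the bench (value of joint drum_turn between 1.108 and 1.248 rad and velocity of joint drum_turn between -0.1 and 0.1 rad/s and contact force between the fingers and drum above 5 N and height (world z) of each of chip_0, chip_1, chip_2 below 0.028 m and height (world z) of cork_block below 0.006 m and angle between cork_block's own z axis and vertical below 0.15 rad and linear speed of cork_block below 0.02 m/s); the arm keeps its last pose, push and grip.
It fails at once if the batten is pushed more than 25 mm (distance of batten from where it was at the start of the episode above 0.025 m).
It fails at once if the tape measure is pushed more than 25 mm (distance of tape_measure from where it was at the start of the episode above 0.025 m).
It fails at once if the spring clamp is pushed more than 25 mm (distance of spring_clamp from where it was at the start of the episode above 0.025 m).
It also fails if it takes over 58 s, if anything falls off the work surface, if the arm or the gripper's body presses on something with over 40 N, if the wrist force passes 120 N, or if a joint passes its speed limit or range.

### The arm

A 6-joint arm with a two-finger parallel gripper is mounted at the origin on a cart in front of the work surface, level with it; the furniture and walls round the work are solid. World frame = base frame: x ahead of the robot, y to its left, z up, the work surface at z = 0. Lengths are in mm, angles in rad, forces in N, time in s.
With the tool pointing down it reaches from about 275 to 850 mm from the base axis. Payload 5.2 kg.
Tool frame: the origin (TCP) lies at the very end of the fingers, on their centre line; the grasp point (between the pads) lies 19 mm behind it; z points along the fingers, y is the line along which they close (so a half turn about z gives the same grasp; the last joint's range is limited). The gripper opens to 85 mm and grips with 20 to 120 N. Pads are 22 mm wide; open, the fingers measure 114 mm over their backs; the gripper's body (76 mm by 85 mm) begins 54 mm behind the grasp point. The pads swing forward as they close: fully open they stand 13 mm farther back than shut.
Start: joints at [1.026, 0.259, 1.535, -0, 1.348, -0.203], TCP at [184.329, 518.197, 231.31] pointing down, gripper open.
Joint ranges: [-3.14, 3.14], [-0.91, 2.08], [0.19, 2.58], [-1.22, 4.36], [0.22, 2.71], [-3.12, 3.12]. Speed limits (rad/s): [2.57, 2.57, 3.14, 3.14, 3.14, 3.14].

### API

Orientations are given as a unit quaternion [w, x, y, z].
In Python, from bench import * gives the robot as it stands.
- The arm moves only by the tool play_rows, never from a script. Its arguments are lists of equal length, an entry for each row: "gripper": the opening, from 0 (shut) to 1 (fully open); "travel": the shift along the tool's x, y, z scaled (see below), a list of three; "yaw": the turn about the tool's z scaled (see below). In form: {"gripper": [gripper, ...], "travel": [[dx, dy, dz], ...], "yaw": [yaw, ...]}. A call has 1 to 20 rows; each row is the pose to reach, as a shift and turn from the pose commanded when the call began, along the tool's axes at that moment, turning the shorter way round; what a row does not reach only later rows make up. The controller multiplies each number of a shift by 80 mm and each number of a turn by 360 degrees. A row lasts 1/10 s, in which the tool goes at most 50 mm and 8.59 degrees, less where a joint would pass 70% of its speed; a pose out of reach is approached as far as the arm can. A call with a number of a shift or a turn outside -1 to 1 is refused whole. A call with a gripper value outside its range is refused whole. The fingers move at their own pace and stop on an object; "newtons" is the grip in N (left out, the last holds). Time passes only in rows, so rows that repeat a pose let the fingers close. It gives the time, the measured TCP pose, the force, the opening and the grip force at its end, in the units of the state.
- sense(): the state, without advancing time (a new reading comes with each control period).
- read_camera(name): name is "scene" or "top" or "wrist"; returns a dict with "image" (420x560x3 uint8, red, green, blue), "range_z" (420x560 float32, mm along the optical axis (not along the pixel's ray), 0 where there is no reading), "vertical_fov" (degrees; the focal length in pixels is half the picture's height over the tangent of half this angle, whatever the lens; pixels are square), "cx", "cy" (the principal point, pixels), "R" (3x3) and "t" (3): a world point X has camera coordinates R X + t. Camera axes: x right, y down, z forward; pixel columns grow to the right and rows downward; lengths in mm; the calibration is good to about 2 mm. The wrist camera is an equidistant fisheye: a pixel r from the principal point sees the ray r / f radians off the axis. A picture is of the moment at which its call begins.
- close_job(): hands the job in; it is judged then, once.
The state is a dict: "clock": time; "joint_positions": joint angles; "dq": joint speeds; "effort": joint torques, N m; "eef_pos": TCP position; "tcp_rot": TCP orientation; "ft_force": force on the tool from outside, world axes, zero at the start; "moment": the same for the moment, N m; "width": finger opening in mm; "grip_force": force on a finger pad.
Only numpy, scipy, OpenCV 4.12 (cv2) and the standard library are available. Lean on these libraries where they do the work, as an engineer would, in place of code of your own. Each camera call takes 0.05 s, during which the arm holds its last target. There are 200 camera calls.

## Working session

There is one attempt and no reset: what is moved stays moved. The work goes in short steps, Python scripts to look and compute and a tool call to move; the robot and the scene stay as the last step left them, time stands still between calls to the robot, and variables do not carry over. Pictures are saved under pics/ and viewed, at most 10 in all, crops included, and the job is handed in when it is done.

Besides the shell and the picture viewer there is one more tool, called after "Request:" as name([rows], argument=value, ...), one row to a line, values as JSON. play_rows: Moves the arm, as the interface text tells. Its arguments: {"type":"object","properties":{"gripper":{"type":"array"},"travel":{"type":"array"},"yaw":{"type":"array"},"newtons":{"type":"number"}},"required":["gripper","travel","yaw"]}

```bash
mkdir -p pics; cat > h.py <<'E'
from bench import *
import numpy as np, cv2, pickle
def grab(n):
    c=read_camera(n); pickle.dump(c,open(n+'.pkl','wb')); return c
def world(c,u,v,fish=False):
    f=210/np.tan(np.radians(c['vertical_fov'])/2); z=c['range_z'][int(v),int(u)]
    p=np.array([(u-c['cx'])/f*z,(v-c['cy'])/f*z,z])
    return c['R'].T@(p-c['t'])
def cloud(c):
    f=210/np.tan(np.radians(c['vertical_fov'])/2); v,u=np.mgrid[:420,:560]; z=c['range_z']
    P=np.stack([(u-c['cx'])/f*z,(v-c['cy'])/f*z,z],-1)
    return (P-c['t'])@c['R']
E
python3 - <<'E'
from h import *
for n in('top','scene'):
    c=grab(n); cv2.imwrite(f'pics/{n}0.png',cv2.resize(c['image'][:,:,::-1],(800,600),interpolation=cv2.INTER_CUBIC)); print(n,c['vertical_fov'],c['t'])
print(sense())
E
```

```text
top 42.14573071337939 [-142.30154433  559.40074135 1139.51592421]
scene 52.079872104985704 [-436.28341341  222.45749911  739.79783723]
{'clock': 0.1, 'joint_positions': array([ 1.02618976e+00,  2.59276616e-01,  1.53595309e+00, -3.77195872e-05,
        1.34801073e+00, -2.02774022e-01]), 'dq': array([ 1.26098860e-03, -3.81531759e-03, -3.72026356e-03,  9.17696968e-05,
       -7.09689353e-04, -1.51235409e-03]), 'effort': array([ 6.02935015e-04, -4.46969712e+01, -2.91248882e+01, -4.28950088e-04,
        6.22592139e-03,  6.17424533e-06]), 'eef_pos': array([184.09654039, 517.77649834, 230.5625833 ]), 'tcp_rot': array([-2.83641900e-04,  1.70081161e-01,  9.85429713e-01, -7.73741439e-04]), 'ft_force': array([-1.36615817,  0.62897072, -0.0305604 ]), 'moment': array([-0.00294053, -0.0441953 , -0.00436227]), 'grip_force': 0.0, 'width': 85.25018921486078}
```

View pics/top0.png

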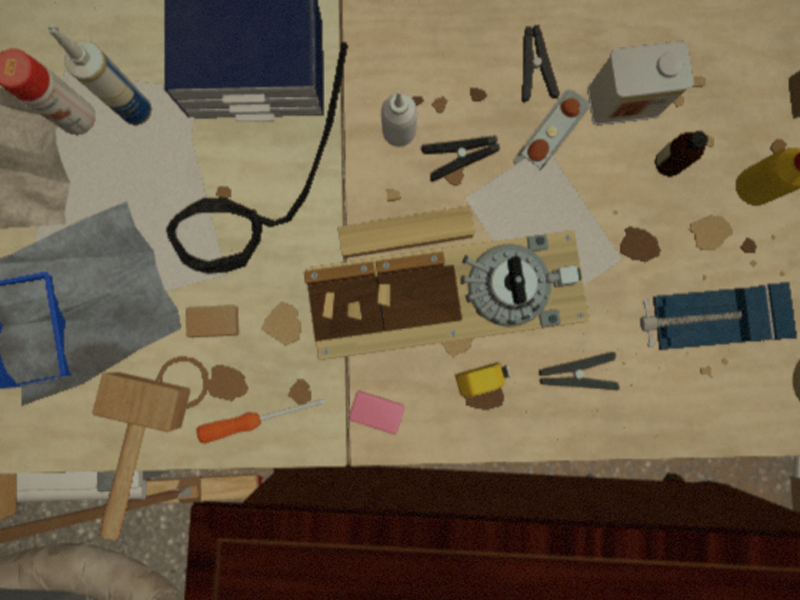

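View pics/scene0.png

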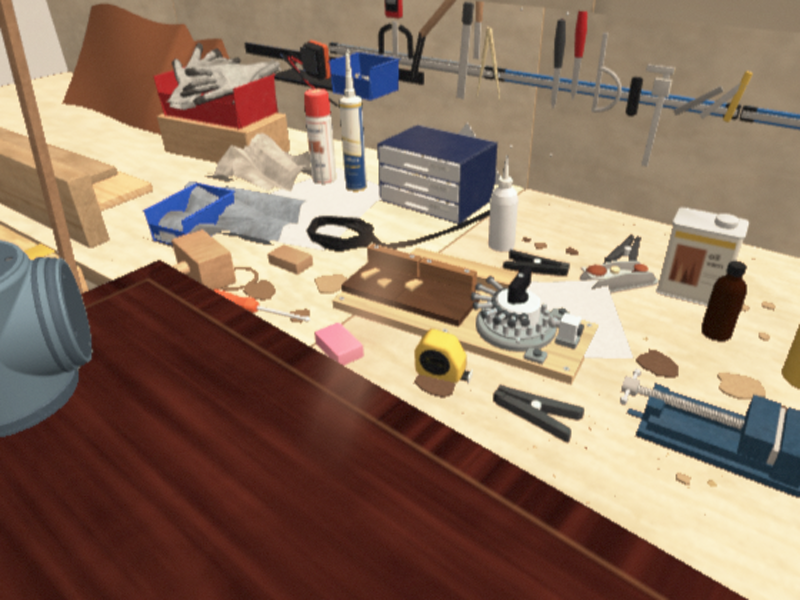

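Cork block candidates in the top view (800-px scale): brown block at (212,321), pink block at (377,411), mallet head at (140,402), and flat stains at (283,323) and (228,383). I choose the brown block at (212,321), left of the board. The chips are at (329,304), (354,310) and (385,294), the knob at (516,280). A dark cabinet or shelf covers the foreground. Next I'll measure and take a close crop.

```bash
python3 - <<'E'
from h import *
c=pickle.load(open('top.pkl','rb')); P=cloud(c)
pts=dict(cork=(212,321),pink=(377,411),mallet=(140,402),chip0=(329,304),chip1=(354,310),chip2=(385,294),knob=(516,280),tape=(482,380),clamp=(580,372),batten=(406,232),boardNL=(319,357),boardFL=(306,268),boardNR=(588,322),boardFR=(575,232),bedNL=(313,342),shelf=(400,560),shelf2=(300,480),shelfedge=(230,475),fence=(375,262))
for k,(u,v) in pts.items(): print(k,world(c,u*.7,v*.7).round())
h=np.clip(P[:,:,2],-20,130); im=c['image'][:,:,::-1]
a=cv2.resize(im[170:280,110:420],(800,284),interpolation=cv2.INTER_CUBIC)
b=cv2.applyColorMap(((h[170:280,110:420]+20)/150*255).astype(np.uint8),cv2.COLORMAP_TURBO)
b=cv2.resize(b,(800,284),interpolation=cv2.INTER_NEAREST)
cv2.imwrite('pics/crop1.png',np.vstack([a,b]))
def rect(m,name):
    n,l,s,_=cv2.connectedComponentsWithStats(m.astype(np.uint8))
    for i in range(1,n):
        if s[i,4]>25:
            q=P[l==i]; r=cv2.minAreaRect(q[:,:2].astype(np.float32)); print(name,s[i],np.round(r[0]),np.round(r[1]),round(r[2],1),'z',np.percentile(q[:,2],[5,50,95]).round(1))
m=np.zeros((420,560),bool)
z=P[:,:,2]
mm=m.copy(); mm[205:245,120:175]=z[205:245,120:175]>13; rect(mm,'cork')
mm=m.copy(); mm[270:310,240:290]=z[270:310,240:290]>12; rect(mm,'pink')
g=c['image'].astype(int).sum(2)
mm=m.copy(); mm[190:232,222:320]=(g[190:232,222:320]>330)&(z[190:232,222:320]>33)&(z[190:232,222:320]<48); rect(mm,'chip')
mm=m.copy(); mm[165:225,330:395]=(z[165:225,330:395]>98); rect(mm,'knob')
mm=m.copy(); mm[165:225,330:395]=(z[165:225,330:395]>66)&(z[165:225,330:395]<76); rect(mm,'drumtop')
mm=m.copy(); mm[165:200,210:325]=(z[165:200,210:325]>56); rect(mm,'fence')
mm=m.copy(); mm[155:270,205:420]=(z[155:270,205:420]>12); rect(mm,'board')
E
```

```text
cork [520. 118.  25.]
pink [ 382. -124.   26.]
mallet [404. 211.  65.]
chip0 [540. -58.  41.]
chip1 [530. -94.  39.]
chip2 [ 553. -140.   38.]
knob [ 562. -322.  113.]
tape [ 425. -276.   62.]
clamp [ 432. -428.   15.]
batten [ 644. -173.   42.]
boardNL [463. -40.  19.]
boardFL [598. -20.   3.]
boardNR [ 507. -447.    0.]
boardFR [ 642. -428.   19.]
bedNL [486. -29.  -1.]
shelf [ 195. -153.  136.]
shelf2 [ 244.   22. -237.]
shelfedge [ 185.  252. -729.]
fence [ 604. -126.   16.]
cork [120 210   8  23 113] [485.  18.] [342.  44.] 74.4 z [28.3 43.2 59.9]
cork [130 213  37  23 768] [506.   2.] [318.  54.] 82.8 z [21.  25.8 29.7]
pink [244 274  39  30 770] [ 410. -133.] [ 75. 107.] 71.3 z [21.7 25.9 29.7]
chip [265 199   7  14  84] [ 554. -137.] [13. 28.] 88.9 z [35.8 39.1 44.3]
chip [227 205   7  17  88] [540. -56.] [12. 35.] 84.9 z [34.7 39.  43.3]
chip [245 212   8  11  56] [529. -94.] [22. 14.] 10.5 z [35.5 38.3 41.9]
knob [356 179  13  34 291] [ 508. -256.] [ 59. 221.] 39.7 z [103.5 112.5 116. ]
drumtop [330 182  41  41 560] [ 555. -305.] [81. 83.] 88.9 z [66.4 69.8 74.1]
drumtop [365 182  13  35 212] [ 560. -349.] [72. 18.] 6.5 z [67.5 70.9 74.2]
fence [263 175  48  16 428] [ 537. -186.] [143. 100.] 7.9 z [58.3 62.2 65.6]
fence [213 183  49  15 435] [ 551. -112.] [182.  84.] 48.5 z [58.6 62.1 66.1]
board [ 236  155   96   25 1659] [ 604. -143.] [176. 230.] 56.3 z [27.9 38.2 41.9]
board [  213   155   207    97 12994] [ 559. -251.] [162. 454.] 9.7 z [15.1 31.5 71.5]
board [378 248  42  22 524] [ 436. -305.] [305.  44.] 89.6 z [13.3 16.6 20.7]
board [318 253  36  17 421] [ 437. -233.] [162.  36.] 86.4 z [27.9 60.9 67. ]
```

View pics/crop1.png

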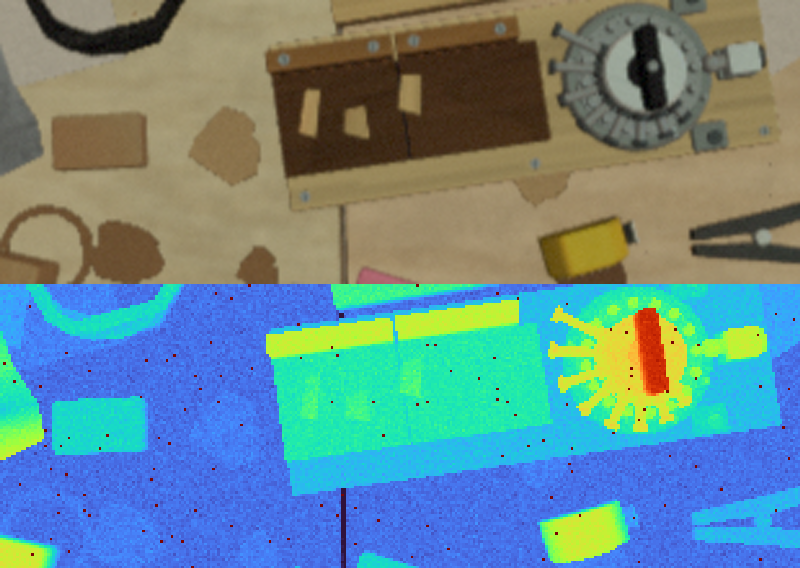

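The crop confirms the brown, flat, 26 mm cork block at crop (100,141). The chips stand out on the dark bed at (311,113), (357,122) and (410,94), and the black bar is at (650,70). Depth has outliers, so I'll project pixels onto known planes instead.

```bash
cat >> h.py <<'E'
def onz(c,uv,z):
    f=210/np.tan(np.radians(c['vertical_fov'])/2); uv=np.atleast_2d(np.asarray(uv,float))
    d=np.c_[(uv[:,0]-c['cx'])/f,(uv[:,1]-c['cy'])/f,np.ones(len(uv))]@c['R']; o=-c['R'].T@c['t']
    return (o+d*((z-o[2])/d[:,2])[:,None])[:,:2]
def zmed(c): return cv2.medianBlur(cloud(c)[:,:,2].astype(np.float32),3)
def rects(c,m,z,name,mn=25):
    n,l,s,_=cv2.connectedComponentsWithStats(m.astype(np.uint8))
    for i in range(1,n):
        if s[i,4]>mn:
            v,u=np.nonzero(l==i); r=cv2.minAreaRect(onz(c,np.c_[u,v],z).astype(np.float32)); print(name,s[i],np.round(r[0],1),np.round(r[1],1),round(r[2],1))
E
python3 - <<'E'
from h import *
c=pickle.load(open('top.pkl','rb')); z=zmed(c); print('cam',-c['R'].T@c['t'])
def box(u0,u1,v0,v1,k):
    m=np.zeros((420,560),bool); m[v0:v1,u0:u1]=k[v0:v1,u0:u1]; return m
rects(c,box(126,175,205,245,(z>18)&(z<32)),26,'cork')
g=c['image'].astype(int).sum(2)
rects(c,box(222,320,190,232,(g>330)&(z>33.5)&(z<50)),38,'chip')
rects(c,box(330,395,165,225,z>98),113,'knob')
rects(c,box(330,395,165,225,z>66),71,'drumtop')
rects(c,box(213,312,165,200,z>54),62,'fence')
rects(c,box(230,335,140,180,(z>30)&(z<50)),38,'batten')
rects(c,box(310,362,245,285,z>45),65,'tape')
rects(c,box(370,440,240,280,z>9),18,'clamp')
q=lambda L:np.array(L)/2.58+[110,170]
print('board18',onz(c,q([(292,209),(780,141)]),18).round(1))
print('bed32',onz(c,q([(288,178),(550,138),(537,42)]),32).round(1))
for u in (150,200,250,350,450,540):
    col=z[320:420,u]; print(u,[int(v) for v in col[::7]])
P=cloud(c); d=z>100; d[:310]=0
q=P[d]; print('shelf',np.percentile(q,[1,50,99],0).round())
s=pickle.load(open('scene.pkl','rb')); S=cloud(s); d=s['image'].astype(int).sum(2)<220; d[:250]=0; d[:,420:]=0
q=S[d]; print('scene dark',np.percentile(q,[1,10,50,90,99],0).round())
E
```

```text
cam [ 459.8387261  -152.65526425 1181.9137772 ]
cork [130 213  36  23 756] [520.7 119.7] [44.9 75.3] 1.6
chip [265 199   7  14  86] [ 553.8 -136.9] [12.6 27.5] 88.8
chip [227 205   7  17  89] [539.8 -56. ] [11.4 34.3] 84.4
chip [245 212   8  11  56] [529.4 -94.1] [21.9 14. ] 10.2
knob [356 179  13  33 289] [ 564.1 -323.5] [64.9 17.6] 7.0
drumtop [ 330  179   47   44 1116] [ 556.9 -311.1] [88.9 92.3] 0.6
fence [213 176  98  22 879] [ 591.2 -124.9] [ 19.1 204.4] 6.9
batten [ 237  144   95   35 1969] [ 647.9 -172.7] [ 45.2 199.8] 8.1
tape [320 255  32  23 494] [ 423.6 -272.8] [35.8 59.6] 13.9
clamp [378 246  56  27 743] [ 429.4 -424.4] [ 55.7 115. ] 4.9
board18 [[ 460.4  -39.2]
 [ 507.6 -444. ]]
bed32 [[ 485.7  -37.7]
 [ 513.6 -252.5]
 [ 592.9 -244.1]]
150 [0, -2, -715, -706, -705, 133, 134, 133, 135, 135, 135, 134, 135, 135, 134]
200 [0, -372, -265, -161, -70, 113, 132, 135, 134, 133, 135, 135, 134, 133, 135]
250 [0, -443, -309, -198, -103, -22, 135, 134, 133, 134, 133, 135, 135, 134, 134]
350 [0, -806, -405, -278, -173, -82, 110, 135, 133, 134, 135, 135, 135, 134, 134]
450 [0, -809, -811, -367, -246, -148, -59, 120, 136, 135, 133, 135, 136, 134, 133]
540 [-806, -806, -808, -810, -808, -213, -114, -33, 135, 134, 135, 135, 135, 134, 134]
shelf [[ 139. -667.  106.]
 [ 196. -232.  135.]
 [ 267.  338.  142.]]
scene dark [[-104. -588.   24.]
 [ -49. -513.  134.]
 [  77. -314.  135.]
 [ 189. -136.  136.]
 [ 405.  -57.  137.]]
```

Request:
play_rows([
  [-0.5, -0.3, 0],
  [-1, -0.58, 0],
  [-1, -0.58, 0],
  [-1, -0.58, 0],
  [-1, -0.58, 0],
  [-1, -0.58, 0],
  [-1, -0.58, 0],
  [-1, -0.58, 0],
  [-1, -0.58, 0],
], gripper=[1, 1, 1, 1, 1, 1, 1, 1, 1], yaw=[0.191, 0.191, 0.191, 0.191, 0.191, 0.191, 0.191, 0.191, 0.191], newtons=60)

```text
clock: 1.0
eef_pos: [244.0, 447.4, 230.9]
tcp_rot: [0.0, 0.697, 0.717, -0.0]
ft_force: [-0.2, 0.1, -0.2]
width: 85.2
grip_force: 0.0
```

Request:
play_rows([
  [-0.4, 0.32, 0],
  [-0.8, 0.64, 0.1],
  [-1, 0.8, 0.2],
], gripper=[1, 1, 1], yaw=[0, 0, 0])

```text
clock: 1.3
eef_pos: [311.8, 367.8, 215.1]
tcp_rot: [0.001, 0.695, 0.719, 0.0]
ft_force: [0.3, 0.4, 0.4]
width: 84.9
grip_force: 0.0
```

Request:
play_rows([
  [-0.4, 0.32, 0.1],
  [-0.8, 0.64, 0.2],
  [-1, 0.8, 0.3],
], gripper=[1, 1, 1], yaw=[0, 0, 0])

```text
clock: 1.6
eef_pos: [378.3, 289.3, 190.9]
tcp_rot: [0.0, 0.696, 0.718, -0.0]
ft_force: [-1.2, 0.2, 0.6]
width: 85.3
grip_force: 0.0
```

Request:
play_rows([
  [-0.4, 0.32, 0.1],
  [-0.8, 0.64, 0.2],
  [-1, 0.8, 0.3],
], gripper=[1, 1, 1], yaw=[0, 0, 0])

```text
clock: 1.9
eef_pos: [444.8, 211.0, 166.9]
tcp_rot: [0.001, 0.696, 0.718, 0.0]
ft_force: [-0.6, 1.0, 0.3]
width: 85.4
grip_force: 0.0
```

Request:
play_rows([
  [-0.4, 0.32, 0.1],
  [-0.8, 0.64, 0.2],
  [-1, 0.8, 0.3],
  [-1, 0.8, 0.3],
], gripper=[1, 1, 1, 1], yaw=[0, 0, 0, 0])

```text
clock: 2.3
eef_pos: [510.4, 132.8, 141.9]
tcp_rot: [-0.0, 0.697, 0.717, -0.001]
ft_force: [0.0, 0.0, -0.2]
width: 85.5
grip_force: 0.0
```

Request:
play_rows([
  [-0.167, 0.124, 0.5],
  [-0.167, 0.124, 0.9],
  [-0.167, 0.124, 0.9],
], gripper=[1, 1, 1], yaw=[0, 0, 0])

```text
clock: 2.6
eef_pos: [515.6, 122.5, 67.6]
tcp_rot: [-0.003, 0.696, 0.718, -0.003]
ft_force: [-0.4, 0.3, 0.6]
width: 85.4
grip_force: 0.0
```

Request:
play_rows([
  [0, 0, 0.3],
  [0, 0, 0.5],
  [0, 0, 0.7],
  [0, 0, 0.8],
  [0, 0, 0.825],
  [0, 0, 0.825],
], gripper=[1, 1, 1, 1, 1, 1], yaw=[0, 0, 0, 0, 0, 0])

```text
clock: 3.2
eef_pos: [519.9, 122.6, 6.2]
tcp_rot: [0.0, 0.696, 0.718, 0.0]
ft_force: [-0.3, -1.0, 0.6]
width: 85.2
grip_force: 0.0
```

Request:
play_rows([
  [0, 0, 0],
  [0, 0, 0],
  [0, 0, 0],
  [0, 0, 0],
  [0, 0, 0],
  [0, 0, 0],
  [0, 0, 0],
  [0, 0, 0],
  [0, 0, 0],
  [0, 0, 0],
], gripper=[0, 0, 0, 0, 0, 0, 0, 0, 0, 0], yaw=[0, 0, 0, 0, 0, 0, 0, 0, 0, 0], newtons=60)

```text
clock: 4.2
eef_pos: [520.3, 122.2, 6.2]
tcp_rot: [0.001, 0.697, 0.717, 0.001]
ft_force: [-0.5, 0.1, 5.1]
width: 43.6
grip_force: 62.1
```

Request:
play_rows([
  [0, 0, -0.2],
  [0, 0, -0.6],
  [0, 0, -1],
  [0, 0, -1],
], gripper=[0, 0, 0, 0], yaw=[0, 0, 0, 0])

```text
clock: 4.6
eef_pos: [522.8, 122.2, 89.7]
tcp_rot: [0.003, 0.697, 0.717, 0.003]
ft_force: [1.1, -0.2, -0.1]
width: 43.4
grip_force: 61.3
```

Request:
play_rows([
  [-0.3, 0.02, 0],
  [-0.7, 0.05, 0],
  [-0.985, 0.069, 0],
], gripper=[0, 0, 0], yaw=[0, 0, 0])

```text
clock: 4.9
eef_pos: [527.1, 42.3, 84.8]
tcp_rot: [-0.0, 0.697, 0.717, -0.0]
ft_force: [-0.0, 0.3, -0.1]
width: 44.1
grip_force: 61.3
```

Request:
play_rows([
  [-0.35, 0.02, 0],
  [-0.7, 0.05, 0],
  [-0.985, 0.069, 0],
], gripper=[0, 0, 0], yaw=[0, 0, 0])

```text
clock: 5.2
eef_pos: [534.8, -36.5, 84.6]
tcp_rot: [-0.0, 0.697, 0.717, -0.0]
ft_force: [0.6, 0.2, -0.5]
width: 43.9
grip_force: 61.3
```

Request:
play_rows([
  [-0.35, 0.02, 0],
  [-0.7, 0.05, 0],
  [-0.985, 0.069, 0],
], gripper=[0, 0, 0], yaw=[0, 0, 0])

```text
clock: 5.5
eef_pos: [542.6, -115.1, 84.6]
tcp_rot: [-0.0, 0.697, 0.717, -0.0]
ft_force: [1.0, -0.4, -0.2]
width: 43.9
grip_force: 61.3
```

Request:
play_rows([
  [-0.35, 0.02, 0],
  [-0.7, 0.05, 0],
  [-0.985, 0.069, 0],
  [-0.985, 0.069, 0],
  [-0.985, 0.069, 0],
  [-0.985, 0.069, 0],
  [-0.985, 0.069, 0],
  [-0.985, 0.069, 0],
  [-0.985, 0.069, 0],
  [-0.985, 0.069, 0],
  [-0.985, 0.069, 0],
  [-0.985, 0.069, 0],
], gripper=[0, 0, 0, 0, 0, 0, 0, 0, 0, 0, 0, 0], yaw=[0.02, 0.04, 0.06, 0.08, 0.1, 0.12, 0.14, 0.16, 0.18, 0.2, 0.22, 0.2356])

```text
clock: 6.7
eef_pos: [550.2, -192.1, 84.4]
tcp_rot: [-0.0, 0.998, 0.057, -0.001]
ft_force: [0.5, 0.4, -0.5]
width: 43.7
grip_force: 61.2
```

```bash
python3 - <<'E'
from h import *
c=grab('top'); cv2.imwrite('pics/t2.png',cv2.resize(c['image'][:,:,::-1][150:290,180:420],(800,467),interpolation=cv2.INTER_CUBIC))
z=zmed(c); s=sense(); print(s['eef_pos'],s['tcp_rot'],s['ft_force'],s['width'],s['joint_positions'])
E
```

```text
[ 550.26015502 -192.07990992   84.44141444] [-3.81940202e-04  9.98476208e-01  5.51797037e-02 -5.62887510e-04] [ 0.03030318  0.93474206 -0.27657571] 43.81862782723151 [-5.27132530e-01  4.51271387e-01  1.63981336e+00  2.16758250e-05
  1.05186825e+00  9.33237520e-01]
```

View pics/t2.png

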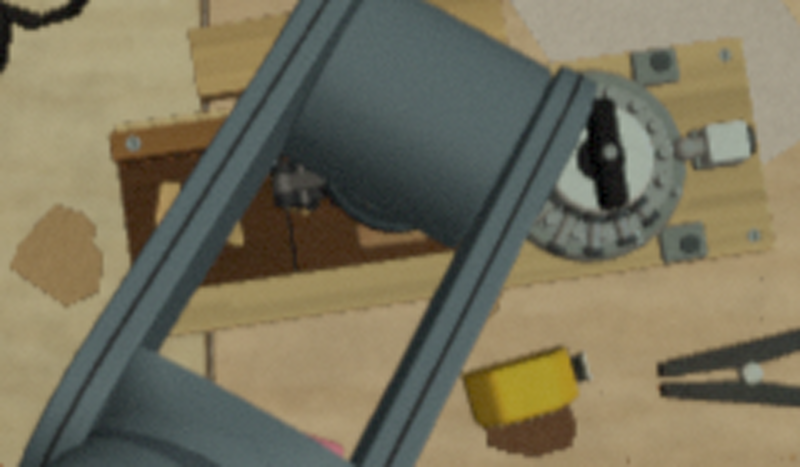

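The view shows the block (crop (400,235)) held over the right half of the bed. Chips are still at (165,200) and (235,230), and the knob is clear. Now I lower it to the bed.

Request:
play_rows([
  [0, 0, 0.15],
  [0, 0, 0.3],
  [0, 0, 0.4],
  [0, 0, 0.5],
  [0, 0, 0.55],
  [0, 0, 0.57],
  [0, 0, 0.57],
], gripper=[0, 0, 0, 0, 0, 0, 0], yaw=[0, 0, 0, 0, 0, 0, 0])

```text
clock: 7.45
eef_pos: [550.8, -192.3, 39.6]
tcp_rot: [-0.0, 0.998, 0.06, -0.0]
ft_force: [-0.1, -0.8, 0.7]
width: 43.9
grip_force: 61.2
```

Request:
play_rows([
  [0, 0, 0.02],
  [0, 0, 0.03],
  [0, 0, 0.03],
], gripper=[0, 0, 0], yaw=[0, 0, 0])

```text
clock: 7.75
eef_pos: [551.2, -192.5, 38.2]
tcp_rot: [0.0, 0.998, 0.06, 0.001]
ft_force: [-1.3, 0.9, 4.9]
width: 43.9
grip_force: 61.7
```

Request:
play_rows([
  [0, -0.1, 0],
  [0, -0.25, 0],
  [0, -0.4, 0],
  [0, -0.55, 0],
  [0, -0.7, 0],
  [0, -0.8, 0],
  [0, -0.8, 0],
], gripper=[0, 0, 0, 0, 0, 0, 0], yaw=[0, 0, 0, 0, 0, 0, 0])

```text
clock: 8.45
eef_pos: [543.6, -126.9, 38.2]
tcp_rot: [0.0, 0.998, 0.06, 0.001]
ft_force: [1.0, 2.2, 7.2]
width: 43.7
grip_force: 62.3
```

Request:
play_rows([
  [0, -0.1, 0],
  [0, -0.25, 0],
  [0, -0.4, 0],
  [0, -0.55, 0],
  [0, -0.7, 0],
  [0, -0.8, 0],
  [0, -0.8, 0],
], gripper=[0, 0, 0, 0, 0, 0, 0], yaw=[0, 0, 0, 0, 0, 0, 0])

```text
clock: 9.15
eef_pos: [535.9, -63.4, 38.2]
tcp_rot: [-0.0, 0.998, 0.06, 0.001]
ft_force: [-0.5, 2.8, 7.0]
width: 43.7
grip_force: 62.3
```

```bash
python3 - <<'E'
from h import *
a=grab('scene')['image'][:,:,::-1][150:270,190:400]; b=grab('top')['image'][:,:,::-1][150:270,190:400]
cv2.imwrite('pics/t3.png',np.vstack([cv2.resize(i,(525,300),interpolation=cv2.INTER_CUBIC) for i in (a,b)]))
E
```

```text
(no output)
```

View pics/t3.png

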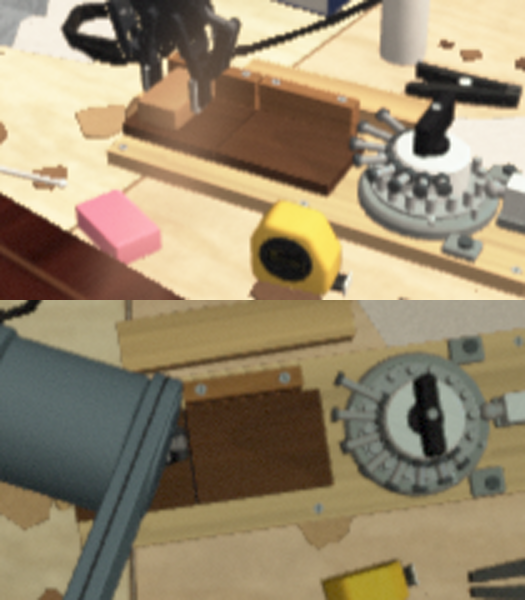

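The bed behind the block is clean, and the block (top half, (165,100)) is near the left end. I push on past the edge.

Request:
play_rows([
  [0, -0.1, 0],
  [0, -0.25, 0],
  [0, -0.4, 0],
  [0, -0.55, 0],
  [0, -0.7, 0],
  [0, -0.85, 0],
  [0, -0.9, 0],
  [0, -0.9, 0],
], gripper=[0, 0, 0, 0, 0, 0, 0, 0], yaw=[0, 0, 0, 0, 0, 0, 0, 0])

```text
clock: 10.05
eef_pos: [526.0, 7.5, 36.8]
tcp_rot: [-0.0, 0.998, 0.06, -0.001]
ft_force: [-0.7, 0.6, -0.4]
width: 43.6
grip_force: 61.2
```

Request:
play_rows([
  [0, 0, -0.3],
  [0, 0, -0.7],
  [0, 0, -1],
  [0, 0, -1],
], gripper=[0, 0, 0, 0], yaw=[0, 0, 0, 0])

```text
clock: 10.45
eef_pos: [529.2, 5.6, 120.4]
tcp_rot: [0.001, 0.998, 0.06, 0.003]
ft_force: [0.6, 0.0, 0.3]
width: 44.0
grip_force: 61.3
```

Request:
play_rows([
  [0, -0.4, 0],
  [0, -0.8, 0],
  [0, -1, 0],
  [0, -1, 0],
  [0, -1, 0],
], gripper=[0, 0, 0, 0, 0], yaw=[0, 0, 0, 0, 0])

```text
clock: 10.95
eef_pos: [516.9, 85.6, 116.4]
tcp_rot: [0.0, 0.998, 0.06, -0.001]
ft_force: [0.9, -0.0, -0.5]
width: 43.8
grip_force: 61.3
```

```bash
python3 - <<'E'
from h import *
a=grab('scene')['image'][:,:,::-1][130:270,150:395]; b=grab('top')['image'][:,:,::-1][150:290,130:375]
cv2.imwrite('pics/t4.png',np.vstack([cv2.resize(i,(525,300),interpolation=cv2.INTER_CUBIC) for i in (a,b)]))
E
```

```text
(no output)
```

View pics/t4.png

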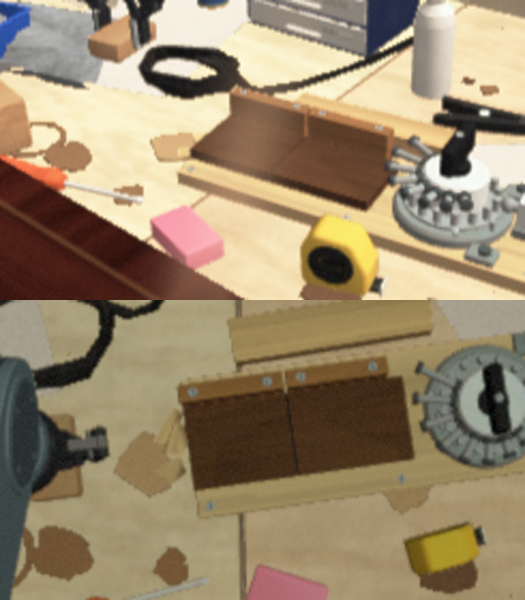

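The bed is clean and the chips lie left of it, at bottom crop (172,445). I check their height and set the block down.

Request:
play_rows([
  [0, -0.1, 0.3],
  [0, -0.18, 0.7],
  [0, -0.18, 0.8],
  [0, -0.18, 0.8],
], gripper=[0, 0, 0, 0], yaw=[0, 0, 0, 0])

```text
clock: 11.45
eef_pos: [514.7, 99.2, 52.0]
tcp_rot: [-0.0, 0.998, 0.059, -0.002]
ft_force: [0.4, -1.0, -1.0]
width: 43.4
grip_force: 61.3
```

Request:
play_rows([
  [0, 0, 0.2],
  [0, 0, 0.35],
  [0, 0, 0.47],
  [0, 0, 0.53],
  [0, 0, 0.56],
  [0, 0, 0.575],
  [0, 0, 0.575],
], gripper=[0, 0, 0, 0, 0, 0, 0], yaw=[0, 0, 0, 0, 0, 0, 0])

```text
clock: 12.15
eef_pos: [515.9, 100.0, 7.5]
tcp_rot: [0.0, 0.998, 0.06, 0.0]
ft_force: [0.2, 0.4, -1.2]
width: 43.4
grip_force: 61.3
```

```bash
python3 - <<'E'
from h import *
c=pickle.load(open('top.pkl','rb')); z=zmed(c); print(z[190:232:2,202:224:2].round().astype(int)); print(sense()['ft_force'],sense()['eef_pos'])
E
```

```text
[[-1 -1  1  2 -1  1 62 61 61 61 61]
 [ 0 -1  0 -2  0  1 63 61 61 61 62]
 [ 0  0  0  1  1  2 62 62 63 62 62]
 [ 2  0  1  2  0  0 61 62 62 61 61]
 [ 1  0  2  2  2 -1  0 48 40 37 36]
 [ 1  0 -1  3  2  2 -1 31 34 34 31]
 [ 0  1 -1  2  5  4  2 31 31 33 35]
 [ 0  0  1  3  7  5  5 32 32 32 35]
 [ 0 -1  2  5  7  9  1 31 32 32 32]
 [ 1  1  6  6  8 13  8 29 33 32 32]
 [ 1  3  7  6 11 11  9  9 32 32 33]
 [ 2  8  8  8 14 12  9  9 33 32 29]
 [ 5 10 10 10 14 11 10  9 33 33 30]
 [ 5  7  8 15 14 11  8  5 32 31 32]
 [ 5  5  7 16 13 12 10  3 31 33 33]
 [ 3  2  4 14 13 10  7  3 30 34 33]
 [ 2  2  1  1  1  5  5  2 31 33 33]
 [ 2  2  3  3  2  4  3  2  2 34 33]
 [ 3  3  6  6  6  5  4  1  1 34 32]
 [ 4  6  6  8  8  6  5  4  1 31 31]
 [ 3  4  8  9  8  6  6  0  0 31 31]]
[ 0.24287027  0.42033603 -1.24343332] [515.91396312 100.02644232   7.51691411]
```

Request:
play_rows([
  [0, 0, 0.015],
  [0, 0, 0.025],
  [0, 0, 0.025],
], gripper=[0, 0, 0], yaw=[0, 0, 0])

```text
clock: 12.45
eef_pos: [516.1, 100.0, 6.2]
tcp_rot: [0.0, 0.998, 0.06, 0.001]
ft_force: [-1.2, 0.1, 5.1]
width: 43.7
grip_force: 62.1
```

Request:
play_rows([
  [0, 0, 0],
  [0, 0, 0],
  [0, 0, 0],
  [0, 0, 0],
  [0, 0, 0],
  [0, 0, 0],
  [0, 0, 0],
], gripper=[1, 1, 1, 1, 1, 1, 1], yaw=[0, 0, 0, 0, 0, 0, 0])

```text
clock: 13.15
eef_pos: [515.7, 100.0, 5.3]
tcp_rot: [-0.0, 0.998, 0.06, -0.0]
ft_force: [-0.5, 0.3, 0.5]
width: 85.5
grip_force: 0.0
```

Request:
play_rows([
  [0, 0, -0.1],
  [0, 0, -0.4],
  [0, 0, -0.8],
  [0, 0, -1],
], gripper=[1, 1, 1, 1], yaw=[0, 0, 0, 0])

```text
clock: 13.55
eef_pos: [517.0, 100.0, 88.2]
tcp_rot: [0.0, 0.998, 0.06, 0.002]
ft_force: [1.0, 0.6, 0.1]
width: 85.6
grip_force: 0.0
```

Request:
play_rows([
  [0, 0, -0.5],
  [0, 0, -0.9],
  [0, 0, -0.9],
], gripper=[1, 1, 1], yaw=[0, 0, 0])

```text
clock: 13.85
eef_pos: [518.9, 100.0, 162.8]
tcp_rot: [0.0, 0.998, 0.06, 0.005]
ft_force: [-0.0, 0.2, -0.2]
width: 85.3
grip_force: 0.0
```

```bash
python3 - <<'E'
from h import *
s=sense(); p=s['eef_pos']; q=s['tcp_rot']; print(p,q)
c=grab('top'); z=zmed(c); m=np.zeros((420,560),bool); k=z>98; m[165:225,330:395]=k[165:225,330:395]; rects(c,m,113,'knob')
b=c['image'][:,:,::-1][160:280,110:320]; cv2.imwrite('pics/t5.png',cv2.resize(b,(630,360),interpolation=cv2.INTER_CUBIC))
E
```

```text
[518.87489918 100.04403929 162.80847569] [3.99106099e-04 9.98201983e-01 5.97294560e-02 5.00336049e-03]
knob [356 179  13  34 289] [ 563.7 -323.5] [65.7 17.6] 6.1
```

View pics/t5.png

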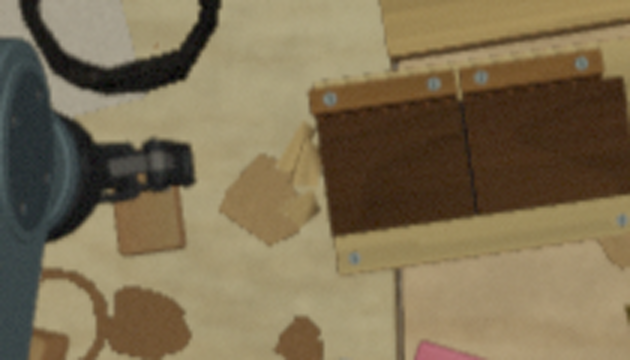

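The block lies flat at crop (150,220), chips beside the bed. Now the knob, measured at (564,−323.5).

Request:
play_rows([
  [0, 0.3, 0],
  [0, 0.7, 0],
  [0, 0.95, 0],
], gripper=[1, 1, 1], yaw=[0, 0, 0])

```text
clock: 14.2
eef_pos: [524.0, 23.3, 156.2]
tcp_rot: [0.0, 0.998, 0.06, -0.001]
ft_force: [-0.4, 0.1, -0.2]
width: 85.4
grip_force: 0.0
```

Request:
play_rows([
  [0, 0.35, 0],
  [0, 0.7, 0],
  [0, 0.95, 0],
], gripper=[1, 1, 1], yaw=[0, 0, 0])

```text
clock: 14.5
eef_pos: [533.0, -52.3, 156.0]
tcp_rot: [-0.0, 0.998, 0.059, -0.001]
ft_force: [-0.7, 0.4, 0.1]
width: 85.2
grip_force: 0.0
```

Request:
play_rows([
  [0, 0.35, 0],
  [0, 0.7, 0],
  [0, 0.95, 0],
], gripper=[1, 1, 1], yaw=[0, 0, 0])

```text
clock: 14.8
eef_pos: [542.1, -127.7, 155.9]
tcp_rot: [-0.0, 0.998, 0.059, -0.001]
ft_force: [0.5, -0.4, 0.8]
width: 85.2
grip_force: 0.0
```

Request:
play_rows([
  [0, 0.35, 0],
  [0, 0.7, 0],
  [0, 0.95, 0],
], gripper=[1, 1, 1], yaw=[0, 0, 0])

```text
clock: 15.1
eef_pos: [551.3, -203.2, 156.0]
tcp_rot: [-0.001, 0.998, 0.059, -0.001]
ft_force: [0.0, 0.0, 0.1]
width: 85.5
grip_force: 0.0
```

Request:
play_rows([
  [0, 0.35, 0],
  [0, 0.7, 0],
  [0, 0.95, 0],
  [0, 0.95, 0],
  [0, 0.95, 0],
], gripper=[1, 1, 1, 1, 1], yaw=[0, 0, 0, 0, 0])

```text
clock: 15.6
eef_pos: [560.6, -276.9, 156.6]
tcp_rot: [-0.001, 0.998, 0.059, -0.001]
ft_force: [-0.3, 0.8, 0.0]
width: 85.4
grip_force: 0.0
```

Request:
play_rows([
  [-0.029, 0.4, 0],
  [-0.029, 0.583, 0.1],
  [-0.029, 0.583, 0.4],
  [-0.029, 0.583, 0.6],
  [-0.029, 0.583, 0.8],
  [-0.029, 0.583, 0.93],
  [-0.029, 0.583, 0.93],
  [-0.029, 0.583, 0.93],
], gripper=[1, 1, 1, 1, 1, 1, 1, 1], yaw=[0, 0, 0, 0, 0, 0, 0, 0])

```text
clock: 16.4
eef_pos: [564.4, -323.5, 83.0]
tcp_rot: [-0.0, 0.998, 0.06, -0.0]
ft_force: [-0.2, -0.0, 1.0]
width: 85.2
grip_force: 0.0
```

Request:
play_rows([
  [0, 0, 0],
  [0, 0, 0],
  [0, 0, 0],
  [0, 0, 0],
  [0, 0, 0],
  [0, 0, 0],
  [0, 0, 0],
  [0, 0, 0],
  [0, 0, 0],
  [0, 0, 0],
  [0, 0, 0],
  [0, 0, 0],
], gripper=[0, 0, 0, 0, 0, 0, 0, 0, 0, 0, 0, 0], yaw=[0, 0, 0, 0, 0, 0, 0, 0, 0, 0, 0, 0], newtons=100)

```text
clock: 17.6
eef_pos: [564.3, -323.9, 83.4]
tcp_rot: [0.0, 0.998, 0.06, 0.0]
ft_force: [-1.9, 1.5, 5.3]
width: 14.8
grip_force: 98.8
```

```bash
cat > s.py <<'E'
from bench import *
import numpy as np
s=sense(); w,x,y,z=s['tcp_rot']; print('phi',round(np.degrees(np.arctan2(y*y-x*x+w*w-z*z,2*(x*y-w*z))),2),'p',s['eef_pos'].round(1),'F',s['ft_force'].round(1),'M',s['moment'].round(3),'w',round(s['width'],1),'g',round(s['grip_force'],1),'t',s['clock'])
E
python3 s.py
```

```text
phi -83.16 p [ 564.3 -323.9   83.4] F [-1.9  1.5  5.3] M [0.246 0.26  0.034] w 14.8 g 98.8 t 17.6
```

Request:
play_rows([
  [0, 0, 0],
  [0, 0, 0],
  [0, 0, 0],
  [0, 0, 0],
  [0, 0, 0],
  [0, 0, 0],
  [0, 0, 0],
  [0, 0, 0],
  [0, 0, 0],
  [0, 0, 0],
  [0, 0, 0],
  [0, 0, 0],
], gripper=[0, 0, 0, 0, 0, 0, 0, 0, 0, 0, 0, 0], yaw=[-0.006, -0.012, -0.018, -0.024, -0.03, -0.036, -0.042, -0.048, -0.054, -0.06, -0.0625, -0.0625])

```text
clock: 18.8
eef_pos: [564.3, -323.8, 83.4]
tcp_rot: [0.0, 0.967, 0.254, 0.0]
ft_force: [-1.5, 1.0, 6.0]
width: 14.5
grip_force: 99.0
```

```bash
python3 s.py
```

```text
phi -60.63 p [ 564.3 -323.8   83.4] F [-1.5  1.   6. ] M [0.284 0.24  0.078] w 14.5 g 99.0 t 18.8
```

Request:
play_rows([
  [0, 0, 0],
  [0, 0, 0],
  [0, 0, 0],
  [0, 0, 0],
], gripper=[0, 0, 0, 0], yaw=[-0.006, -0.012, -0.015, -0.015])

```text
clock: 19.2
eef_pos: [564.3, -323.8, 83.4]
tcp_rot: [0.0, 0.954, 0.299, 0.0]
ft_force: [-1.2, 1.6, 5.4]
width: 14.2
grip_force: 99.0
```

```bash
python3 s.py
```

```text
phi -55.22 p [ 564.3 -323.8   83.4] F [-1.2  1.6  5.4] M [0.26  0.215 0.106] w 14.2 g 99.0 t 19.2
```

Request:
play_rows([
  [0, 0, 0],
  [0, 0, 0],
  [0, 0, 0],
  [0, 0, 0],
  [0, 0, 0],
  [0, 0, 0],
], gripper=[0, 0, 0, 0, 0, 0], yaw=[-0.006, -0.012, -0.018, -0.02, -0.02, -0.02])

```text
clock: 19.8
eef_pos: [564.3, -323.8, 83.5]
tcp_rot: [0.0, 0.934, 0.357, 0.0]
ft_force: [-2.3, 0.4, 6.4]
width: 14.5
grip_force: 99.1
```

```bash
python3 s.py
```

```text
phi -48.13 p [ 564.3 -323.8   83.5] F [-2.3  0.4  6.4] M [ 0.222  0.29  -0.567] w 14.5 g 99.1 t 19.8
```

Request:
play_rows([
  [0, 0, 0],
  [0, 0, 0],
  [0, 0, 0],
  [0, 0, 0],
  [0, 0, 0],
  [0, 0, 0],
], gripper=[0, 0, 0, 0, 0, 0], yaw=[-0.006, -0.012, -0.018, -0.025, -0.0275, -0.0275])

```text
clock: 20.4
eef_pos: [564.4, -323.6, 83.6]
tcp_rot: [-0.001, 0.902, 0.432, 0.002]
ft_force: [0.2, 3.5, 7.1]
width: 14.6
grip_force: 191.8
```

```bash
python3 s.py
```

```text
phi -38.83 p [ 564.4 -323.6   83.6] F [0.2 3.5 7.1] M [ 0.267  0.71  -5.358] w 14.6 g 191.8 t 20.4
```

Request:
play_rows([
  [0, 0, 0],
  [0, 0, 0],
  [0, 0, 0],
  [0, 0, 0],
], gripper=[0, 0, 0, 0], yaw=[0.002, 0.003, 0.003, 0.003])

```text
clock: 20.8
eef_pos: [564.4, -323.6, 83.5]
tcp_rot: [-0.001, 0.906, 0.424, 0.001]
ft_force: [-0.4, 3.1, 6.5]
width: 14.7
grip_force: 176.8
```

```bash
python3 s.py; python3 - <<'E'
from h import *
c=grab('scene'); b=c['image'][:,:,::-1][150:270,300:440]; t=pickle.load(open('top.pkl','rb'))
c=grab('top'); i=[x['image'][:,:,::-1][160:240,320:420] for x in (t,c)]
cv2.imwrite('pics/t6.png',np.hstack([cv2.resize(x,(400,320),interpolation=cv2.INTER_CUBIC) for x in i]))
E
```

```text
phi -39.86 p [ 564.4 -323.6   83.5] F [-0.4  3.1  6.5] M [ 0.341  0.666 -4.783] w 14.7 g 176.8 t 20.8
```

View pics/t6.png

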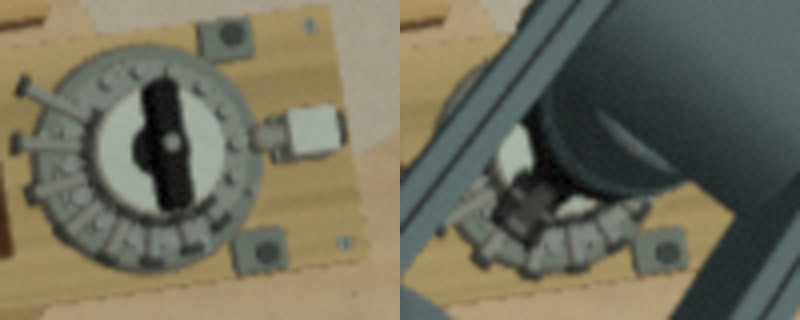

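The right-hand view shows the gripper on the bar at (530,205) and the drum's screws in the lower sector. Flex clouds the reading of the turn, so I'll measure the drum turn by unwrapping the screw ring in both pictures.

```bash
cat > unwrap.py <<'E'
from h import *
def unwrap(c,z,r,a):
    A,Rr=np.meshgrid(a,r); X=np.stack([564+Rr*np.cos(np.radians(A)),-323.5+Rr*np.sin(np.radians(A)),np.full(A.shape,float(z))],-1)
    p=X@c['R'].T+c['t']; f=210/np.tan(np.radians(c['vertical_fov'])/2)
    return cv2.remap(c['image'],(p[...,0]/p[...,2]*f+c['cx']).astype(np.float32),(p[...,1]/p[...,2]*f+c['cy']).astype(np.float32),cv2.INTER_CUBIC)
E
python3 - <<'E'
from unwrap import *
import os
# before = crop1 era: recover from saved start? keep gripless 'before' picture from pics/top0 
b=pickle.load(open('top.pkl','rb')); o=dict(b)
im=cv2.imread('pics/top0.png')[:,:,::-1]; o['image']=cv2.resize(im,(560,420),interpolation=cv2.INTER_AREA)
a=np.arange(80,290,.5); r=np.arange(40,84,1.)
S=[unwrap(x,52,r,a) for x in (o,b)]
out=np.vstack([cv2.resize(s,(800,180))[::-1,:,::-1] for s in S]); cv2.imwrite('pics/t7.png',out)
G=[cv2.cvtColor(s,cv2.COLOR_RGB2GRAY).astype(float) for s in S]
for lo,hi in((150,215),(150,230),(165,230)):
    i=(a>=lo)&(a<=hi); n=np.nonzero(i)[0]; B=G[1][:,n]; sc=[]
    for d in np.arange(0,60,.5):
        m=n-int(d*2)
        if m[0]<0: break
        sc.append((np.corrcoef(B.ravel(),G[0][:,m].ravel())[0,1],d))
    print(lo,hi,[(round(x,2),y) for x,y in sorted(sc)[::-1][:6]],[round(x,2) for x,y in sc if y in(17,22.5,34,45)])
E
```

```text
150 215 [(np.float64(0.72), np.float64(36.5)), (np.float64(0.72), np.float64(36.0)), (np.float64(0.72), np.float64(37.0)), (np.float64(0.71), np.float64(35.5)), (np.float64(0.71), np.float64(37.5)), (np.float64(0.71), np.float64(35.0))] [np.float64(0.64), np.float64(0.6), np.float64(0.69), np.float64(0.47)]
150 230 [(np.float64(0.63), np.float64(12.5)), (np.float64(0.63), np.float64(12.0)), (np.float64(0.63), np.float64(13.0)), (np.float64(0.63), np.float64(11.5)), (np.float64(0.63), np.float64(13.5)), (np.float64(0.62), np.float64(11.0))] [np.float64(0.53), np.float64(0.48), np.float64(0.56), np.float64(0.35)]
165 230 [(np.float64(0.63), np.float64(12.5)), (np.float64(0.63), np.float64(13.0)), (np.float64(0.63), np.float64(12.0)), (np.float64(0.63), np.float64(13.5)), (np.float64(0.62), np.float64(11.5)), (np.float64(0.62), np.float64(0.5))] [np.float64(0.52), np.float64(0.45), np.float64(0.55), np.float64(0.4)]
```

View pics/t7.png

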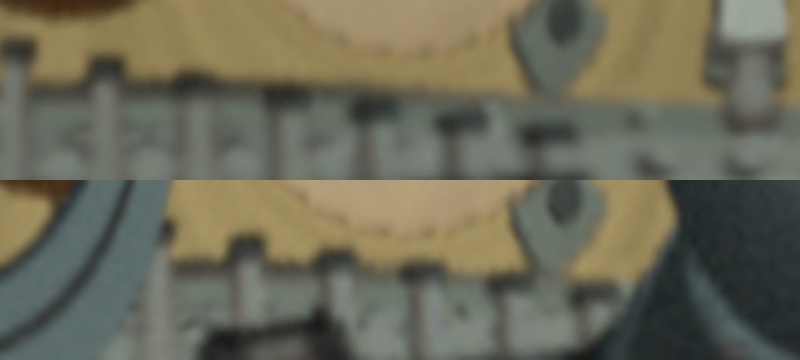

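The screws have shifted about 35–36° anticlockwise (bottom 247/337/422 against top 105/195/287), so roughly 8° of the tool turn is flex in the grip. I'll back off and feel the clicks through the torque.

Request:
play_rows([
  [0, 0, 0],
  [0, 0, 0],
  [0, 0, 0],
  [0, 0, 0],
  [0, 0, 0],
], gripper=[0, 0, 0, 0, 0], yaw=[0.01, 0.015, 0.015, 0.015, 0.015])

```text
clock: 21.4
eef_pos: [564.4, -323.6, 83.4]
tcp_rot: [-0.0, 0.923, 0.384, 0.001]
ft_force: [-0.2, 1.7, 6.5]
width: 15.0
grip_force: 113.9
```

```bash
python3 s.py
```

```text
phi -44.87 p [ 564.4 -323.6   83.4] F [-0.2  1.7  6.5] M [ 0.231  0.521 -1.855] w 15.0 g 113.9 t 21.4
```

Request:
play_rows([
  [0, 0, 0],
  [0, 0, 0],
  [0, 0, 0],
], gripper=[0, 0, 0], yaw=[0.01, 0.01, 0.01])

```text
clock: 21.7
eef_pos: [564.4, -323.6, 83.4]
tcp_rot: [0.0, 0.934, 0.357, 0.0]
ft_force: [0.3, 2.4, 4.9]
width: 14.3
grip_force: 99.5
```

```bash
python3 s.py
```

```text
phi -48.23 p [ 564.4 -323.6   83.4] F [0.3 2.4 4.9] M [ 0.122  0.57  -0.107] w 14.3 g 99.5 t 21.7
```

Request:
play_rows([
  [0, 0, 0],
  [0, 0, 0],
  [0, 0, 0],
], gripper=[0, 0, 0], yaw=[0.01, 0.01, 0.01])

```text
clock: 22.0
eef_pos: [564.2, -323.9, 83.4]
tcp_rot: [0.0, 0.945, 0.327, -0.0]
ft_force: [-1.5, 1.9, 4.9]
width: 14.4
grip_force: 99.0
```

```bash
python3 s.py
```

```text
phi -51.83 p [ 564.2 -323.9   83.4] F [-1.5  1.9  4.9] M [0.158 0.425 0.023] w 14.4 g 99.0 t 22.0
```

Request:
play_rows([
  [0, 0, 0],
  [0, 0, 0],
  [0, 0, 0],
], gripper=[0, 0, 0], yaw=[0.01, 0.01, 0.01])

```text
clock: 22.3
eef_pos: [564.2, -323.9, 83.4]
tcp_rot: [0.0, 0.955, 0.297, -0.0]
ft_force: [-2.3, 1.8, 5.7]
width: 14.6
grip_force: 99.0
```

```bash
python3 s.py
```

```text
phi -55.44 p [ 564.2 -323.9   83.4] F [-2.3  1.8  5.7] M [0.113 0.477 0.025] w 14.6 g 99.0 t 22.3
```

```bash
cp top.pkl top_pin.pkl; cat >> unwrap.py <<'E'
a=np.arange(60,300,.5); r=np.arange(44,70,1.)
def sig(c): 
    g=cv2.cvtColor(unwrap(c,52,r,a),cv2.COLOR_RGB2GRAY).astype(np.float32); return cv2.Sobel(cv2.GaussianBlur(g,(5,3),0),cv2.CV_32F,1,0)
def orig():
    o=dict(pickle.load(open('top_pin.pkl','rb'))); o['image']=cv2.resize(cv2.imread('pics/top0.png')[:,:,::-1],(560,420),interpolation=cv2.INTER_AREA); return o
def shift(A,B,lo,hi):
    n=np.nonzero((a>=lo)&(a<=hi))[0]; sc=[]
    for d in np.arange(-60,60,.5):
        m=n-int(d*2)
        if m[0]<0 or m[-1]>=len(a): continue
        sc.append((round(float(np.corrcoef(B[:,n].ravel(),A[:,m].ravel())[0,1]),2),float(d)))
    L=[s for i,s in enumerate(sc[1:-1],1) if s[0]>=sc[i-1][0] and s[0]>sc[i+1][0]]
    return sorted(L)[::-1][:5]
E
python3 - <<'E'
from unwrap import *
p=pickle.load(open('top_pin.pkl','rb')); c=grab('top'); O,P,C=sig(orig()),sig(p),sig(c)
for lo,hi in((130,215),(145,215),(150,230)):
    print(lo,hi,'o>pin',shift(O,P,lo,hi),'o>now',shift(O,C,lo,hi),'pin>now',shift(P,C,lo,hi))
E
python3 s.py
```

```text
130 215 o>pin [(0.71, 37.0), (0.57, 13.5), (0.31, -10.0), (0.23, -33.0), (0.15, -55.5)] o>now [(0.78, 29.5), (0.62, 6.0), (0.54, 53.5), (0.32, -17.0), (0.2, -40.5)] pin>now [(0.76, -7.5), (0.56, 16.0), (0.51, -30.5), (0.19, 39.5), (0.16, -53.5)]
145 215 o>pin [(0.71, 37.0), (0.56, 13.5), (0.33, -9.5), (0.24, -32.0), (0.17, -55.0)] o>now [(0.77, 29.0), (0.64, 6.0), (0.54, 53.0), (0.4, -17.0), (0.25, -40.0)] pin>now [(0.72, -7.5), (0.59, 15.5), (0.54, -30.0), (0.32, 39.5), (0.19, -52.5)]
150 230 o>pin [(0.67, 36.5), (0.48, 13.5), (0.31, -9.5), (0.21, -32.0), (0.15, -53.5)] o>now [(0.71, 29.0), (0.52, 6.0), (0.47, 52.5), (0.29, -17.0), (0.21, -47.5)] pin>now [(0.67, -7.5), (0.59, 15.5), (0.41, -30.0), (0.29, 39.0), (0.15, -52.5)]
phi -55.43 p [ 564.2 -323.9   83.4] F [-1.9  1.7  5.5] M [ 0.136  0.409 -0.055] w 14.1 g 99.0 t 22.35
```

The drum follows the tool (28° measured against 27.7° commanded), and the hard stop is at φ≈−48.7. At that point the longest screw faces the bed, which fits the end pin. I keep feeling clockwise for the clicks.

Request:
play_rows([
  [0, 0, 0],
  [0, 0, 0],
  [0, 0, 0],
], gripper=[0, 0, 0], yaw=[0.01, 0.01, 0.01])

```text
clock: 22.65
eef_pos: [564.2, -323.9, 83.4]
tcp_rot: [0.0, 0.964, 0.267, 0.0]
ft_force: [-1.4, 1.3, 5.7]
width: 14.5
grip_force: 99.0
```

```bash
python3 s.py
```

```text
phi -59.05 p [ 564.2 -323.9   83.4] F [-1.4  1.3  5.7] M [ 0.14   0.434 -0.121] w 14.5 g 99.0 t 22.65
```

Request:
play_rows([
  [0, 0, 0],
  [0, 0, 0],
  [0, 0, 0],
], gripper=[0, 0, 0], yaw=[0.01, 0.01, 0.01])

```text
clock: 22.95
eef_pos: [564.2, -323.9, 83.4]
tcp_rot: [0.0, 0.972, 0.236, 0.0]
ft_force: [-1.6, 2.0, 5.4]
width: 14.5
grip_force: 99.0
```

```bash
python3 s.py
```

```text
phi -62.65 p [ 564.2 -323.9   83.4] F [-1.6  2.   5.4] M [ 0.168  0.393 -0.094] w 14.5 g 99.0 t 22.95
```

Request:
play_rows([
  [0, 0, 0],
  [0, 0, 0],
  [0, 0, 0],
], gripper=[0, 0, 0], yaw=[0.01, 0.01, 0.01])

```text
clock: 23.25
eef_pos: [564.2, -323.9, 83.4]
tcp_rot: [0.0, 0.979, 0.206, 0.0]
ft_force: [-1.3, 1.6, 5.5]
width: 14.6
grip_force: 99.1
```

```bash
python3 s.py
```

```text
phi -66.27 p [ 564.2 -323.9   83.4] F [-1.3  1.6  5.5] M [ 0.178  0.41  -0.271] w 14.6 g 99.1 t 23.25
```

Request:
play_rows([
  [0, 0, 0],
  [0, 0, 0],
  [0, 0, 0],
], gripper=[0, 0, 0], yaw=[0.01, 0.01, 0.01])

```text
clock: 23.55
eef_pos: [564.2, -323.9, 83.4]
tcp_rot: [0.0, 0.985, 0.175, 0.0]
ft_force: [-1.2, 1.5, 5.2]
width: 14.5
grip_force: 99.1
```

```bash
python3 s.py; python3 - <<'E'
from unwrap import *
c=grab('top'); print(shift(sig(orig()),sig(c),145,215))
E
```

```text
phi -69.89 p [ 564.2 -323.9   83.4] F [-1.2  1.5  5.2] M [ 0.131  0.419 -0.442] w 14.5 g 99.1 t 23.55
[(0.88, 13.5), (0.62, 37.0), (0.6, -9.0), (0.29, -31.5), (0.1, -54.5)]
```

Request:
play_rows([
  [0, 0, 0],
  [0, 0, 0],
  [0, 0, 0],
], gripper=[0, 0, 0], yaw=[0.01, 0.01, 0.01])

```text
clock: 23.9
eef_pos: [564.2, -323.9, 83.4]
tcp_rot: [0.0, 0.99, 0.144, 0.0]
ft_force: [-1.7, 2.0, 5.8]
width: 14.5
grip_force: 99.0
```

```bash
python3 s.py
```

```text
phi -73.43 p [ 564.2 -323.9   83.4] F [-1.7  2.   5.8] M [0.179 0.448 0.107] w 14.5 g 99.0 t 23.9
```

Request:
play_rows([
  [0, 0, 0],
  [0, 0, 0],
  [0, 0, 0],
], gripper=[0, 0, 0], yaw=[0.01, 0.01, 0.01])

```text
clock: 24.2
eef_pos: [564.2, -323.9, 83.4]
tcp_rot: [0.0, 0.994, 0.113, 0.0]
ft_force: [-0.7, 0.3, 6.3]
width: 14.3
grip_force: 99.0
```

```bash
python3 s.py
```

```text
phi -77.04 p [ 564.2 -323.9   83.4] F [-0.7  0.3  6.3] M [ 0.098  0.441 -0.017] w 14.3 g 99.0 t 24.2
```

Torque builds to −0.44 near φ=−70 and flips by −73.4, so the first click is at about −71.5, which fits a pin near −49. On to the second and third.

Request:
play_rows([
  [0, 0, 0],
  [0, 0, 0],
  [0, 0, 0],
  [0, 0, 0],
], gripper=[0, 0, 0, 0], yaw=[0.01, 0.02, 0.03, 0.03])

```text
clock: 24.6
eef_pos: [564.2, -323.9, 83.4]
tcp_rot: [0.0, 1.0, 0.018, 0.0]
ft_force: [-0.7, 0.8, 5.8]
width: 14.7
grip_force: 99.0
```

```bash
python3 s.py
```

```text
phi -87.96 p [ 564.2 -323.9   83.4] F [-0.7  0.8  5.8] M [ 0.198  0.43  -0.201] w 14.7 g 99.0 t 24.6
```

Request:
play_rows([
  [0, 0, 0],
  [0, 0, 0],
  [0, 0, 0],
], gripper=[0, 0, 0], yaw=[0.01, 0.01, 0.01])

```text
clock: 24.9
eef_pos: [564.2, -324.0, 83.4]
tcp_rot: [0.0, 1.0, -0.013, 0.0]
ft_force: [-1.7, 0.9, 5.4]
width: 14.6
grip_force: 99.1
```

```bash
python3 s.py
```

```text
phi -91.48 p [ 564.2 -324.    83.4] F [-1.7  0.9  5.4] M [ 0.191  0.469 -0.293] w 14.6 g 99.1 t 24.9
```

Request:
play_rows([
  [0, 0, 0],
  [0, 0, 0],
  [0, 0, 0],
], gripper=[0, 0, 0], yaw=[0.007, 0.007, 0.007])

```text
clock: 25.2
eef_pos: [564.2, -324.0, 83.4]
tcp_rot: [0.0, 0.999, -0.035, 0.0]
ft_force: [-1.5, 1.2, 5.3]
width: 14.5
grip_force: 99.1
```

```bash
python3 s.py
```

```text
phi -93.99 p [ 564.2 -324.    83.4] F [-1.5  1.2  5.3] M [ 0.187  0.419 -0.212] w 14.5 g 99.1 t 25.2
```

Request:
play_rows([
  [0, 0, 0],
  [0, 0, 0],
  [0, 0, 0],
], gripper=[0, 0, 0], yaw=[0.006, 0.006, 0.006])

```text
clock: 25.5
eef_pos: [564.3, -324.0, 83.5]
tcp_rot: [0.0, 0.999, -0.053, 0.0]
ft_force: [-1.0, 1.5, 5.8]
width: 14.5
grip_force: 99.0
```

```bash
python3 s.py
```

```text
phi -96.11 p [ 564.3 -324.    83.5] F [-1.   1.5  5.8] M [0.138 0.416 0.089] w 14.5 g 99.0 t 25.5
```

Request:
play_rows([
  [0, 0, 0],
  [0, 0, 0],
  [0, 0, 0],
], gripper=[0, 0, 0], yaw=[0.007, 0.007, 0.007])

```text
clock: 25.8
eef_pos: [564.3, -324.0, 83.5]
tcp_rot: [0.0, 0.997, -0.075, 0.0]
ft_force: [-1.6, 1.2, 5.7]
width: 14.6
grip_force: 99.0
```

```bash
python3 s.py
```

```text
phi -98.63 p [ 564.3 -324.    83.5] F [-1.6  1.2  5.7] M [0.226 0.44  0.015] w 14.6 g 99.0 t 25.8
```

The second click is at about −95, so the third should be near −117, which also matches pin −49 plus 67.5°. I ease into it.

Request:
play_rows([
  [0, 0, 0],
  [0, 0, 0],
  [0, 0, 0],
  [0, 0, 0],
  [0, 0, 0],
  [0, 0, 0],
], gripper=[0, 0, 0, 0, 0, 0], yaw=[0.01, 0.02, 0.03, 0.035, 0.035, 0.035])

```text
clock: 26.4
eef_pos: [564.3, -324.0, 83.4]
tcp_rot: [0.0, 0.983, -0.185, 0.0]
ft_force: [-0.9, 1.0, 4.6]
width: 14.5
grip_force: 99.0
```

```bash
python3 s.py
```

```text
phi -111.27 p [ 564.3 -324.    83.4] F [-0.9  1.   4.6] M [ 0.216  0.456 -0.183] w 14.5 g 99.0 t 26.4
```

Request:
play_rows([
  [0, 0, 0],
  [0, 0, 0],
  [0, 0, 0],
], gripper=[0, 0, 0], yaw=[0.01, 0.01, 0.01])

```text
clock: 26.7
eef_pos: [564.2, -324.0, 83.4]
tcp_rot: [0.0, 0.976, -0.216, 0.0]
ft_force: [-1.6, 0.4, 5.8]
width: 14.5
grip_force: 99.1
```

```bash
python3 s.py
```

```text
phi -114.91 p [ 564.2 -324.    83.4] F [-1.6  0.4  5.8] M [ 0.29   0.433 -0.479] w 14.5 g 99.1 t 26.7
```

Request:
play_rows([
  [0, 0, 0],
  [0, 0, 0],
  [0, 0, 0],
], gripper=[0, 0, 0], yaw=[0.004, 0.004, 0.004])

```text
clock: 27.0
eef_pos: [564.2, -324.0, 83.4]
tcp_rot: [0.0, 0.974, -0.228, 0.0]
ft_force: [-1.9, 1.2, 5.0]
width: 14.5
grip_force: 99.1
```

```bash
python3 s.py;  python3 - <<'E'
from unwrap import *
c=grab('top'); p=pickle.load(open('top_pin.pkl','rb')); S=sig(c)
for lo,hi in((145,215),(160,240)): print(shift(sig(orig()),S,lo,hi),shift(sig(p),S,lo,hi))
cv2.imwrite('pics/t8.png',cv2.resize(c['image'][:,:,::-1][150:250,310:430],(720,600),interpolation=cv2.INTER_CUBIC))
E
```

```text
phi -116.32 p [ 564.2 -324.    83.4] F [-1.9  1.2  5. ] M [ 0.296  0.38  -0.302] w 14.5 g 99.1 t 27.0
[(0.63, -33.5), (0.41, -11.0), (0.32, -55.5), (0.27, 12.0), (0.23, -1.5)] [(0.24, 31.5), (0.23, -24.5), (0.22, 7.5), (0.21, -15.5), (0.19, -1.0)]
[(0.42, -33.0), (0.3, -0.5), (0.3, -11.0), (0.26, -55.0), (0.18, 44.0)] [(0.35, -0.5), (0.27, 30.0), (0.23, -46.5), (0.22, 54.5), (0.22, 7.5)]
```

View pics/t8.png

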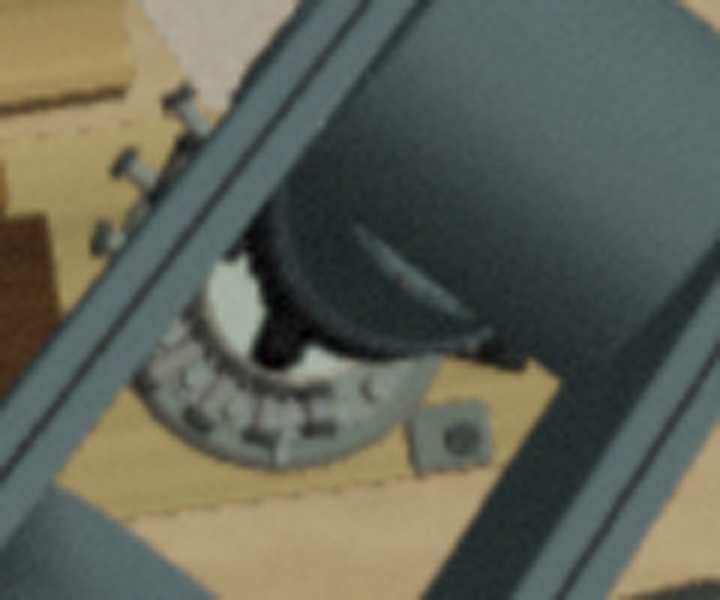

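The drum sits about 33° clockwise of its start, which is 68° from the pin. I move a touch further in to let it rest in the stop.

Request:
play_rows([
  [0, 0, 0],
  [0, 0, 0],
  [0, 0, 0],
], gripper=[0, 0, 0], yaw=[0.003, 0.003, 0.003])

```text
clock: 27.35
eef_pos: [564.3, -324.0, 83.4]
tcp_rot: [0.0, 0.972, -0.236, 0.0]
ft_force: [-1.7, 0.1, 5.1]
width: 14.8
grip_force: 99.0
```

```bash
python3 s.py
```

```text
phi -117.32 p [ 564.3 -324.    83.4] F [-1.7  0.1  5.1] M [0.272 0.44  0.241] w 14.8 g 99.0 t 27.35
```

```bash
python3 -c "
from bench import *
print(close_job())"
```

```text
the job is handed in; nothing more can be done
None
```

The job is handed in: chips wiped off the bed, cork block flat on the bench, and the knob still gripped with the drum at the third click from the end pin, by torque and camera; the hand-in returned no verdict.

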